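Brush the sprung cage-arm rig clear and hold its arm wound to the stop

TASK

With the bench brush, sweep the three scrap pieces off the white board of the spring-arm rig onto the table, without touching the scrap with the gripper, and stand the brush back on its bristles on the table. Only then swing the rig's sprung cage arm (the orange knob is its handle), against the spring, all the way to the stop with the red pad, and finish while still holding it there: do not let go. Leave the tube block, dropper bottle and specimen jar next to the rig where they stand.

Things in the scene. Friction and masses are not known exactly. Their poses are not given: they have to be found in the camera images.
- bed: white board of the rig, 230 (x) x 250 (y) x 12 mm thick, fixed. Origin: centre of its underside, on the table; z up, +x to the edge with the aluminium hanger; -x is the open front edge, off which the scrap is easily swept. The scrap starts between the resting cage arm and the stop, spaced about 27 mm along x, centres at x -87 to -27, y -8 to 34 mm
- stop_top (a point): top centre of the stop, 34 mm above the table: a dark block 30 x 11 mm with a 3 mm red pad on the side that meets the cage arm, its length pointing at the pivot. In the board's frame it lies at x = 0, y = 75.5 mm; the space between it and the resting arm is about 90 mm wide (along y) at the board's x = 6 mm and wider nearer the front edge
- pivot (a point): point on the cage arm's vertical pivot axis, at the board's upper face (12 mm above the table), at x = 75, y = 0 mm of the board's frame. The black pivot body round it, 34 mm across, and the hanger behind it reach up to 56 mm above the table
- cage (a joint): turn of the cage arm about the pivot, rad: 0 at rest, 1.309 at the stop; grows clockwise seen from above. In the board's frame the arm points from the pivot 220 degrees (counter-clockwise from the board's +x) at rest and 145 degrees at the stop. A spring returns it to 0: 0.31 N m at rest, 0.72 N m at the stop (2.2 to 5.1 N at the knob)
- knob_mid (a point): centre of the orange upright round knob (the handle) at the end of the aluminium cage arm, 56 mm above the table; moves with the arm. The knob is 18 mm across and stands from 34 to 75 mm above the table, its axis 140 mm from the pivot axis. The arm below it is 25 mm wide (pulleys 30 mm across) and reaches up to 34 mm above the table
- brush_grip (a point): point to grip the brush: in its upright wooden handle (22 mm along x, 40 mm along y, 48 to 111 mm above the bristle ends), 85 mm above the bristle ends. z up; the head is wide along y, so it sweeps along its x. It starts and must end standing on its bristles on the table
- brush: the whole brush, about 0.12 kg; origin: centre of the bristle ends (underside), axes as brush_grip. Wooden head 26 (x) x 66 (y) mm, 30 to 48 mm up; below it stiff dark bristles 22 (x) x 62 (y) mm, 30 mm tall
- scrap_cork_mid (a point): centre of a cork end, 19 mm across, 16 mm tall, on the board (centre 8 mm above what it lies on)
- scrap_acrylic_mid (a point): centre of a green L-shaped acrylic offcut, 19 x 17 x 16 mm tall (centre 8 mm above what it lies on)
- scrap_wood_mid (a point): centre of a dark wood offcut, 20 x 14 x 16 mm tall (centre 8 mm above what it lies on)
- scrap_cork: the cork end; origin: centre of its underside
- scrap_acrylic: the green acrylic offcut; origin: centre of its underside
- scrap_wood: the dark wood offcut; origin: centre of its underside
- tubes: bystander: wooden block with test tubes, 36 x 95 x 95 mm tall; origin: centre of its underside
- dropper: bystander: brown dropper bottle with a pale tip, 34 mm across, 78 mm tall; origin: centre of its underside
- jar: bystander: specimen jar with a yellow lid, 73 mm across, 123 mm tall; origin: centre of its underside
Things that resemble listed ones, but are neither listed nor needed, are in the scene too. What is meant by the brush is not blue or yellow, and is the larger of those in its own colour.

How it is judged (in metres and radians):
On the way, in this order (a step that is already met when the one before it is completed fails the run):
1. the brush is held in the fingers and lifted off the table (contact force between the fingers and brush above 1 N and height (world z) of brush_grip above 0.092 m), for 0.2 s.
2. all three scrap pieces lie on the table, off the board (height (world z) of scrap_cork_mid between 0 and 0.015 m and height (world z) of scrap_acrylic_mid between 0 and 0.015 m and height (world z) of scrap_wood_mid between 0 and 0.015 m), for 0.2 s.
3. the brush stands on its bristles on the table, let go (height (world z) of brush_grip between 0.078 and 0.09 m and angle between brush_grip's own z axis and vertical below 0.12 rad and contact force between each of the arm, the fingers and brush below 0.1 N), for 0.2 s.
At the end, for the whole second after the job is handed in: fingers press the cage arm or its knob with over 2 N, cage arm still and above 1.26 rad (0.05 rad from its stop); all scrap on the table off the board (centres under 15 mm up); brush untouched, standing on its bristles on the table (grip point 78 to 90 mm up, tilt under 0.12 rad) (all of step 2 and all of step 3 and value of joint cage above 1.26 rad and contact force between the fingers and cage above 2 N and linear speed of brush below 0.02 m/s and velocity of joint cage between -0.1 and 0.1 rad/s); the arm keeps its last pose, push and grip.
It fails at once if the gripper or arm touches a scrap piece (contact force between any of the arm, the fingers and scrap_cork above 0.2 N or contact force between any of the arm, the fingers and scrap_acrylic above 0.2 N or contact force between any of the arm, the fingers and scrap_wood above 0.2 N).
It fails at once if the cage arm is swung (over 0.4 rad) while scrap is still on the board (value of joint cage above 0.4 rad and height (world z) of any of scrap_cork_mid, scrap_acrylic_mid, scrap_wood_mid above 0.015 m).
It fails at once if scrap falls to the floor (height (world z) of any of scrap_cork_mid, scrap_acrylic_mid, scrap_wood_mid below -0.05 m).
It fails at once if a bystander is moved by over 20 mm or tipped (distance of any of tubes, dropper, jar from where it was at the start of the episode above 0.02 m or angle between any of tubes, dropper, jar's own z axis and vertical above 0.3 rad).
It also fails if it takes over 54 s, if anything falls off the work surface, if the arm or the gripper's body presses on something with over 40 N, if the wrist force passes 120 N, or if a joint passes its speed limit or range.

ROBOT

A 6-joint arm with a two-finger parallel gripper is mounted at the origin on a cart in front of the work surface, level with it; the furniture and walls round the work are solid. World frame = base frame: x ahead of the robot, y to its left, z up, the work surface at z = 0. Lengths are in mm, angles in degrees, forces in N, time in s.
With the tool pointing down it reaches from about 350 to 850 mm from the base axis. Payload 8.1 kg.
Tool frame: the origin (TCP) lies between the finger pads; the fingertips stand 14 mm ahead of it and the grasp point (between the pads) lies 5 mm behind it; z points along the fingers, y is the line along which they close (so a half turn about z gives the same grasp; the last joint's range is limited). The gripper opens to 85 mm and grips with 20 to 120 N. Pads are 22 mm wide; open, the fingers measure 114 mm over their backs; the gripper's body (76 mm by 85 mm) begins 54 mm behind the grasp point. The pads swing forward as they close: fully open they stand 13 mm farther back than shut.
Start: joints at [-76.857, 7.471, 85.268, -0, 87.261, -4.893], TCP at [185.796, -570.513, 245.292] pointing down, gripper open.
Joint ranges: [-169.43, 169.43], [-51.17, 129.36], [1.28, 143.12], [-76.62, 256.62], [0, 156.53], [-152.29, 152.29]. Speed limits (degrees/s): [136.94, 136.94, 159.86, 180, 180, 180].

INTERFACE

Orientations are given as a 3x3 rotation matrix whose columns are the frame's x, y, z axes.
In Python, from bench import * gives the robot as it stands.
- The arm moves only by the tool servo_tool, never from a script. Its argument "moves" is a list of rows, each a list of 4 numbers: the shift along the tool's x, y, z in m, then the turn about the tool's z in degrees. In form: [[dx, dy, dz, twist], ...]. A call has exactly 5 rows; each row is the pose to reach, as a shift and turn from the pose commanded when the call began, along the tool's axes at that moment; what a row does not reach only later rows make up. A row lasts 1/8 s, in which the tool goes at most 62.5 mm and 10.7 degrees, less where a joint would pass 70% of its speed; a pose out of reach is approached as far as the arm can. A call with a gripper value outside its range is refused whole. "hand" is the finger opening in m, from 0 to 0.0854, set as the call begins (left out, the last holds). The fingers move at their own pace and stop on an object; "force" is the grip in N (left out, the last holds). Time passes only in rows, so rows that repeat a pose let the fingers close, or fill a call up. It gives the time, the measured TCP pose, the force, the opening and the grip force at its end, in the units of the state.
- observe(): the state, without advancing time (a new reading comes with each control period).
- camera(name): name is "side" or "top"; returns a dict with "image" (480x640x3 uint8, blue, green, red), "K" (3x3 intrinsics, pixels), "extrinsics" (4x4, takes a point from world to camera coordinates). Camera axes: x right, y down, z forward; pixel columns grow to the right and rows downward; lengths in mm; the calibration is good to about 2 mm. A picture is of the moment at which its call begins. There is no depth.
- hand_in(): hands the job in; it is judged then, once.
The state is a dict: "time": time; "qpos": joint angles; "dq": joint speeds; "effort": joint torques, N m; "tool_pos": TCP position; "tcp_rot": TCP orientation; "contact_force": force on the tool from outside, world axes, zero at the start; "ft_torque": the same for the moment, N m; "opening": finger opening in mm; "gripper_force": force on a finger pad.
Only numpy, scipy, OpenCV 4.12 (cv2) and the standard library are available. Lean on these libraries where they do the work, as an engineer would, in place of code of your own. Each camera call takes 0.05 s, during which the arm holds its last target. There are 200 camera calls.

## Working session

There is one attempt and no reset: what is moved stays moved. The work goes in short steps, Python scripts to look and compute and a tool call to move; the robot and the scene stay as the last step left them, time stands still between calls to the robot, and variables do not carry over. Pictures are saved under pics/ and viewed, at most 10 in all, crops included, and the job is handed in when it is done.

Besides the shell and the picture viewer there is one more tool, called after "Request:" by a JSON object that holds its "fn" and its "kwargs", one argument or row to a line. servo_tool: Moves the arm, as the interface text tells. Its arguments: {"type":"object","properties":{"moves":{"type":"array","items":{"type":"array","items":{"type":"number"}}},"hand":{"type":"number"},"force":{"type":"number"}},"required":["moves"]}

```bash
mkdir -p pics; python3 - <<'E'
from bench import *
import cv2,numpy as np
s=observe();print(s['time'],s['tool_pos'],np.round(s['tcp_rot'],3).tolist(),s['opening'])
for n in("top","side"):
    c=camera(n);cv2.imwrite(f"pics/{n}0.png",c['image']);np.savez(f"{n}.npz",K=c['K'],E=c['extrinsics']);print(c['K'].tolist(),np.round(c['extrinsics'],3).tolist())
E
```

```text
0.0 [ 185.66933761 -569.97741017  244.22037737] [[0.951, 0.31, -0.0], [0.31, -0.951, 0.002], [0.0, -0.002, -1.0]] 85.26696433546454
[[614.1042946623113, 0.0, 319.3055347856892], [0.0, 614.1042946623113, 236.08926359351761], [0.0, 0.0, 1.0]] [[-0.004, -1.0, -0.008, -32.782], [-0.993, 0.005, -0.121, 648.625], [0.121, 0.008, -0.993, 1510.486], [0.0, 0.0, 0.0, 1.0]]
[[574.4310372834404, 0.0, 319.53696103654244], [0.0, 574.4310372834404, 239.53219772923978], [0.0, 0.0, 1.0]] [[1.0, 0.015, 0.009, -634.01], [0.017, -0.664, -0.748, 22.114], [-0.005, 0.748, -0.664, 1441.119], [0.0, 0.0, 0.0, 1.0]]
```

View pics/top0.png

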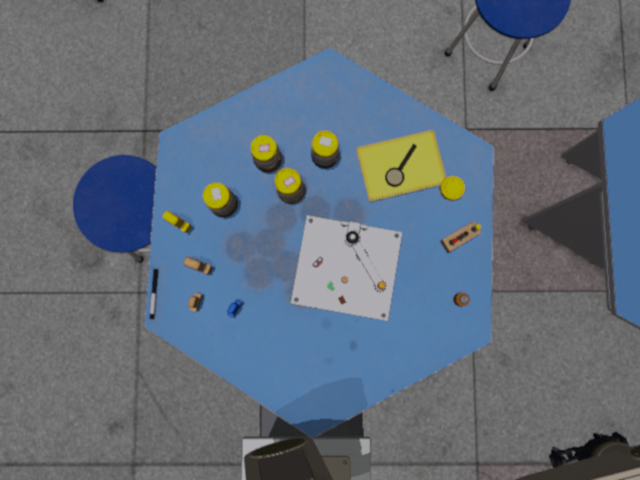

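View pics/side0.png

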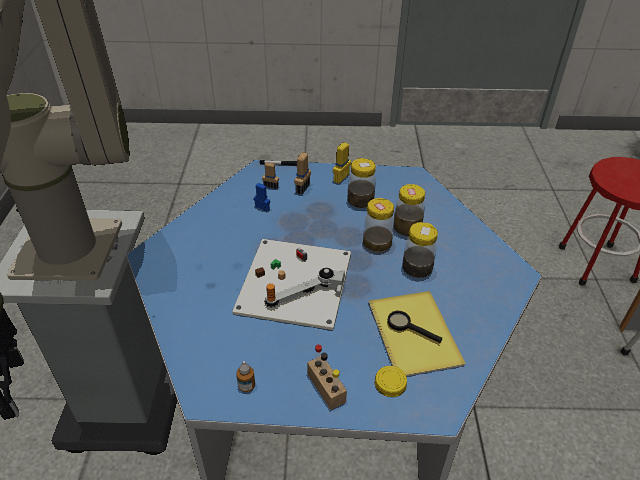

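The top view shows the board at about (347,268). Two wooden brushes stand left of it, at (198,265) and (195,301), with a blue one at (235,308) and a yellow one at (176,222). In the side view the larger wooden brush appears to be the one at (302,175). I'll enlarge both views.

```bash
python3 - <<'E'
import cv2,numpy as np
t=cv2.imread("pics/top0.png");s=cv2.imread("pics/side0.png")
def crop(im,x,y,w,h,k):
    return cv2.resize(im[y:y+h,x:x+w],None,fx=k,fy=k,interpolation=cv2.INTER_CUBIC)
cv2.imwrite("pics/c1.png",crop(t,285,205,130,120,5)[:600])
a=crop(t,150,240,100,75,4);b=crop(s,230,140,100,75,4);c=crop(s,220,230,200,75,4)
cv2.imwrite("pics/c2.png",np.vstack([np.hstack([a,b]),c]))
E
```

```text
(no output)
```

View pics/c1.png

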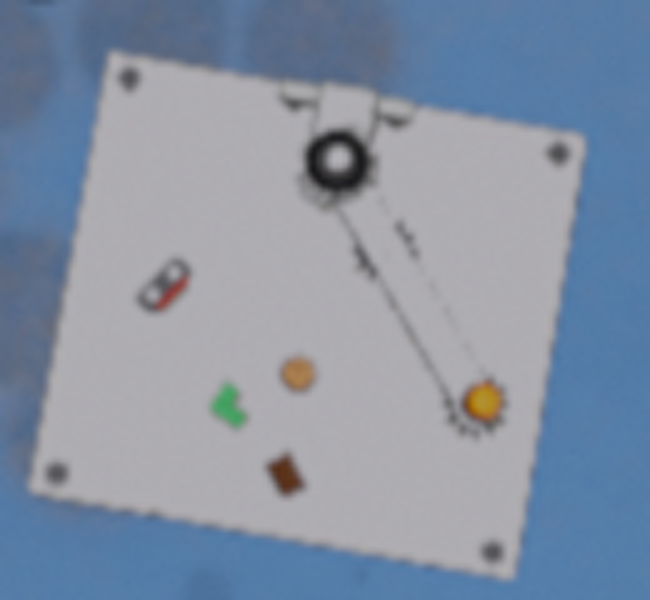

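View pics/c2.png

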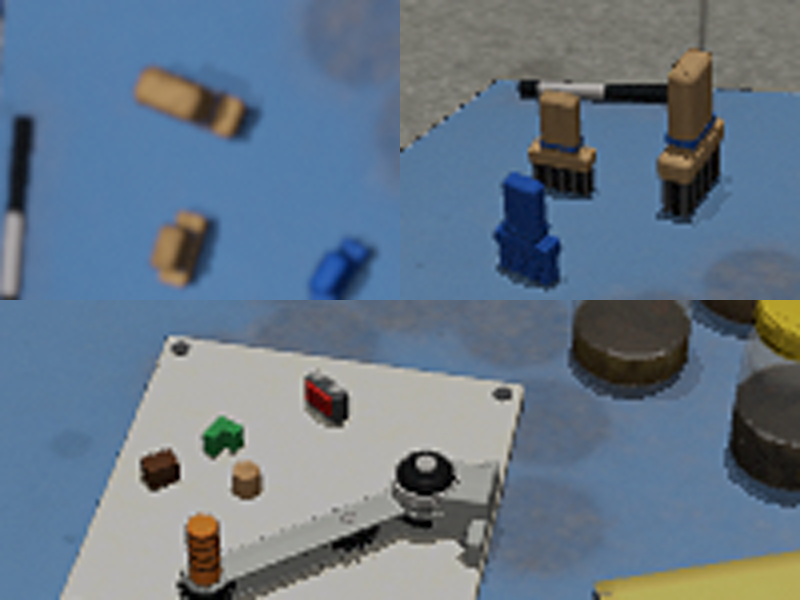

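```bash
cat > h.py <<'E'
import numpy as np,cv2
from scipy.optimize import minimize
C={n:np.load(f"{n}.npz") for n in("top","side")}
def proj(n,P):
    P=np.atleast_2d(P);c=C[n];q=P@c['E'][:3,:3].T+c['E'][:3,3];q=q@c['K'].T;return q[:,:2]/q[:,2:]
def back(n,uv,z):
    c=C[n];R=c['E'][:3,:3];o=-R.T@c['E'][:3,3];d=R.T@np.linalg.inv(c['K'])@[uv[0],uv[1],1.]
    return o+d*(z-o[2])/d[2]
def Rz(a):
    c,s=np.cos(a),np.sin(a);return np.array([[c,-s,0],[s,c,0],[0,0,1]])
def box(sx,sy,z0,z1):
    return np.array([[i*sx/2,j*sy/2,z] for i in(-1,1) for j in(-1,1) for z in(z0,z1)])
def fitbrush(imgs,rois,x0,z0=0,boxes=(box(22,40,48,111),box(26,66,30,48))):
    def cost(p):
        t=0
        for n in imgs:
            x,y,w,h=rois[n];im=imgs[n].astype(int)
            m=((im[...,2]-im[...,0])>25)[y:y+h,x:x+w]
            r=np.zeros((h*8,w*8),np.uint8)
            for B in boxes:
                uv=proj(n,B@Rz(p[2]).T+[p[0],p[1],z0])
                uv=((uv-[x,y]+.5)*8)
                cv2.fillConvexPoly(r,cv2.convexHull(uv.astype(np.int32)),255)
            r=cv2.resize(r,(w,h),interpolation=cv2.INTER_AREA)/255.
            t+=np.abs(r-m).sum()
        return t
    best=None
    for a in np.radians(np.arange(-90,90,20)):
        S=np.array([[x0[0],x0[1],a],[x0[0]+15,x0[1],a],[x0[0],x0[1]+15,a],[x0[0],x0[1],a+.3]])
        r=minimize(cost,S[0],method="Nelder-Mead",options=dict(initial_simplex=S))
        if best is None or r.fun<best.fun:best=r
    return best
E
python3 - <<'E'
from h import *
o=lambda p:((np.array(p)+.5)/5-.5)+[285,205]
cor=[back("top",o(p),12) for p in[(108,52),(585,132),(515,578),(30,490)]]
c=np.mean(cor,0);ex=(cor[0]+cor[1]-cor[2]-cor[3]);ey=cor[0]+cor[3]-cor[1]-cor[2]
print(np.round(cor,1).tolist(),"centre",c,"len",np.linalg.norm(ex)/2,np.linalg.norm(ey)/2,np.degrees(np.arctan2(ex[1],ex[0])),np.degrees(np.arctan2(-ey[0],ey[1])))
yaw=(np.arctan2(ex[1],ex[0])+np.arctan2(-ey[0],ey[1]))/2
R=Rz(yaw);np.savez("board.npz",c=c,yaw=yaw)
for n,p,z in[("cork",(298,373),28),("green",(229,405),28),("wood",(286,475),28),("knob",(483,402),75),("pivot",(338,160),56),("stop",(163,285),34)]:
    w=back("top",o(p),z);print(n,w.round(1),((w-c)@R).round(1))
imgs={n:cv2.imread(f"pics/{n}0.png") for n in C}
rois=dict(top=(180,250,40,28),side=(290,145,24,48))
x0=back("top",(200,266),40)[:2]
r=fitbrush(imgs,rois,x0);print("brush",r.x[:2],np.degrees(r.x[2]),r.fun)
for n in C:
    q=fitbrush({n:imgs[n]},rois,r.x[:2]);print(n,q.x[:2],np.degrees(q.x[2]),q.fun)
E
```

```text
[[706.8, -1.8, 12.0], [663.9, -246.8, 12.0], [437.1, -206.9, 12.0], [482.2, 38.1, 12.0]] centre [ 572.51657931 -104.35631981   12.        ] len 229.15855237529115 248.89863805329364 -10.013068115742048 -10.177744809239513
cork [540.1 -97.8  28. ] [-33.    0.8  16. ]
green [524.2 -63.   28. ] [-54.8  32.3  16. ]
wood [489.  -91.4  28. ] [-84.5  -1.8  16. ]
knob [ 523.2 -186.4   75. ] [-34.2 -89.4  63. ]
pivot [ 644.8 -117.8   56. ] [73.5 -0.6 44. ]
stop [584.4 -30.   34. ] [-1.3 75.3 22. ]
brush [579.73980821 271.99605411] -14.57669897291688 207.1843137254902
top [576.12072366 270.47394387] -21.366302802364327 89.87843137254902
side [580.83156752 271.27569523] -11.010307411593379 80.8078431372549
```

```bash
cat >> h.py <<'E'
def plan(p,yaw,targets):
    """p xyz mm, yaw deg of tool x (tool z down). Prints tool-frame shift (m), twist for each target"""
    p=np.array(p,float)
    for t in targets:
        a=np.radians(yaw);X=np.array([np.cos(a),np.sin(a),0]);Y=np.array([np.sin(a),-np.cos(a),0])
        d=np.array(t[:3])-p;s=[d@X/1e3,d@Y/1e3,-d[2]/1e3,-(t[3]-yaw)]
        print(np.round(s,4).tolist(),"rows>=",round(max(np.linalg.norm(d)/62.5,abs(s[3])/10.7),1));p=np.array(t[:3],float);yaw=t[3]
E
python3 - <<'E'
from h import *
imgs={n:cv2.imread(f"pics/{n}0.png") for n in C}
rois=dict(top=(180,250,40,28),side=(290,145,24,48))
for n in C:
    x,y,w,h=rois[n];im=imgs[n][y:y+h,x:x+w]
    print(n,im[:2,:3].tolist(),im[h//2,w//2].tolist())
for k in(60,80,100):
  for n in C:
    im={n:np.dstack([0*imgs[n][...,0],0*imgs[n][...,0],np.clip(imgs[n][...,2].astype(int)-k+26,0,255)])}
    q=fitbrush(im,rois,(579,271));x,y,w,h=rois[n];print(k,n,q.x[:2].round(1),np.degrees(q.x[2]).round(1),round(q.fun),(im[n][y:y+h,x:x+w,2]>25).sum())
plan((185.8,-570.5,245.3),18.03,[(317,-290,245,37),(448,-10,230,56),(579,271,200,74)])
E
```

```text
top [[[169, 126, 87], [169, 126, 86], [169, 126, 85]], [[169, 126, 87], [169, 125, 86], [169, 126, 86]]] [36, 57, 75]
side [[[112, 119, 119], [106, 115, 114], [116, 123, 125]], [[109, 117, 117], [108, 116, 118], [110, 118, 119]]] [42, 63, 81]
60 top [580.4 285.7] -94.3 648 1062
60 side [580.2 310.9] -66.6 476 959
80 top [580.5 287.8] -88.5 536 924
80 side [575.  378.7] 79.6 452 740
100 top [576.8 273.2] -22.2 98 208
100 side [574.4 384.9] -74.4 130 397
[0.2116, -0.2261, 0.0003, -18.97] rows>= 5.0
[0.2731, -0.1448, 0.015, -19.0] rows>= 5.0
[0.3062, -0.0485, 0.03, -18.0] rows>= 5.0
```

Request:
{"fn": "servo_tool", "kwargs": {
  "moves": [
    [0.0423, -0.0452, 0, -3.8],
    [0.0846, -0.0904, 0, -7.6],
    [0.127, -0.1357, 0, -11.4],
    [0.1693, -0.1809, 0, -15.2],
    [0.2116, -0.2261, 0, -19]
  ],
  "hand": 0.055,
  "force": 60
}}

```text
time: 0.72
tool_pos: [317.3, -288.0, 244.9]
tcp_rot: [[0.797, 0.604, -0.0], [0.604, -0.797, 0.0], [0.0, -0.0, -1.0]]
contact_force: [1.1, -0.3, -0.1]
opening: 55.0
gripper_force: 0.0
```

Request:
{"fn": "servo_tool", "kwargs": {
  "moves": [
    [0.0546, -0.029, 0.003, -3.8],
    [0.1092, -0.0579, 0.006, -7.6],
    [0.1639, -0.0869, 0.009, -11.4],
    [0.2185, -0.1158, 0.012, -15.2],
    [0.2731, -0.1448, 0.015, -19]
  ]
}}

```text
time: 1.35
tool_pos: [448.2, -7.9, 230.1]
tcp_rot: [[0.557, 0.831, 0.0], [0.831, -0.557, -0.0], [0.0, 0.0, -1.0]]
contact_force: [1.2, -0.8, 0.5]
opening: 55.2
gripper_force: 0.0
```

Request:
{"fn": "servo_tool", "kwargs": {
  "moves": [
    [0.0612, -0.0097, 0.006, -3],
    [0.1225, -0.0194, 0.012, -6],
    [0.1837, -0.0291, 0.018, -9],
    [0.245, -0.0388, 0.024, -12],
    [0.3062, -0.0485, 0.03, -15]
  ]
}}

```text
time: 1.98
tool_pos: [579.0, 273.1, 199.5]
tcp_rot: [[0.323, 0.946, -0.0], [0.946, -0.323, -0.0], [-0.001, -0.0, -1.0]]
contact_force: [1.1, -0.6, -0.3]
opening: 55.0
gripper_force: 0.0
```

```bash
python3 - <<'E'
from bench import *
import cv2,numpy as np
a=camera("side")['image'][60:210,230:380];b=camera("top")['image'][200:350,110:260]
cv2.imwrite("pics/d1.png",cv2.resize(np.hstack([a,b]),(800,400),interpolation=cv2.INTER_CUBIC))
E
```

```text
(no output)
```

View pics/d1.png

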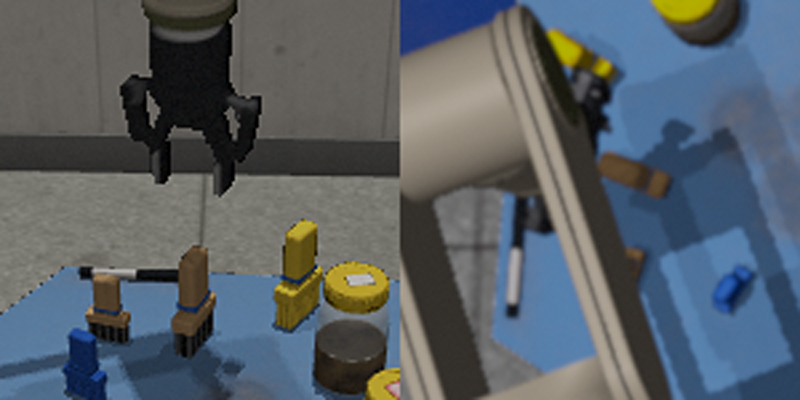

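The gripper's tips at (160..222,185) straddle the brush column at x≈195, and the neighbours are clear. I'll descend and grip.

Request:
{"fn": "servo_tool", "kwargs": {
  "moves": [
    [0, 0, 0.03, 0],
    [0, 0, 0.06, 0],
    [0, 0, 0.09, 0],
    [0, 0, 0.115, 0],
    [0, 0, 0.12, 0]
  ]
}}

```text
time: 2.7
tool_pos: [576.7, 270.1, 77.6]
tcp_rot: [[0.325, 0.946, -0.005], [0.946, -0.325, -0.002], [-0.003, -0.004, -1.0]]
contact_force: [-0.4, 0.4, -0.3]
opening: 55.0
gripper_force: 0.0
```

Request:
{"fn": "servo_tool", "kwargs": {
  "moves": [
    [0, 0, 0, 0],
    [0, 0, 0, 0],
    [0, 0, 0, 0],
    [0, 0, 0, 0],
    [0, 0, 0, 0]
  ],
  "hand": 0.01,
  "force": 60
}}

```text
time: 3.32
tool_pos: [579.7, 271.5, 82.1]
tcp_rot: [[0.325, 0.946, 0.003], [0.946, -0.325, 0.001], [0.002, 0.002, -1.0]]
contact_force: [-0.5, 0.3, 5.9]
opening: 21.1
gripper_force: 59.1
```

Request:
{"fn": "servo_tool", "kwargs": {
  "moves": [
    [0, 0, -0.03, 0],
    [0, 0, -0.07, 0],
    [-0.035, 0.0115, -0.07, 0],
    [-0.075, 0.025, -0.07, 0],
    [-0.12, 0.04, -0.07, 0]
  ]
}}

```text
time: 3.95
tool_pos: [577.2, 143.9, 150.5]
tcp_rot: [[0.324, 0.946, 0.0], [0.946, -0.324, 0.0], [0.0, 0.0, -1.0]]
contact_force: [1.0, -0.4, -1.7]
opening: 21.7
gripper_force: 58.6
```

Request:
{"fn": "servo_tool", "kwargs": {
  "moves": [
    [-0.047, 0.0156, 0, -1],
    [-0.095, 0.0316, 0, -3],
    [-0.143, 0.0476, 0, -5],
    [-0.19, 0.0632, 0, -7],
    [-0.2212, 0.0736, 0, -9]
  ]
}}

```text
time: 4.58
tool_pos: [574.9, -90.7, 150.5]
tcp_rot: [[0.173, 0.985, 0.0], [0.985, -0.173, -0.0], [-0.0, 0.0, -1.0]]
contact_force: [1.3, -0.0, -1.4]
opening: 21.4
gripper_force: 58.6
```

```bash
python3 - <<'E'
from bench import *
from h import *
P=[];
for i in range(4):
    a=camera("side")['image'];s=observe();P.append(s['tool_pos'])
print(np.round(P,1).tolist(),s['opening'],np.round(s['tcp_rot'],3).tolist())
cv2.imwrite("pics/s2.png",a)
cv2.imwrite("pics/d2.png",cv2.resize(a[130:340,200:410],(600,600),interpolation=cv2.INTER_CUBIC))
# expected head corners of brush for the model
b=np.load("board.npz");c=np.mean(P,0)
for nm,z0 in(("head bottom",c[2]-80+30),("bristle bottom",c[2]-80)):
    uv=proj("side",box(26 if z0>90 else 22,66 if z0>90 else 62,z0,z0)[::2]@Rz(b['yaw']).T+[c[0],c[1],0])
    print(nm,((uv-[200,130])*600/210).round(0).tolist())
E
```

```text
[[574.8, -94.1, 150.5], [574.9, -91.9, 150.4], [574.9, -90.0, 150.3], [575.0, -88.8, 150.3]] 21.552842665898847 [[0.175, 0.985, -0.0], [0.985, -0.175, 0.0], [0.0, -0.0, -1.0]]
head bottom [[241.0, 361.0], [260.0, 306.0], [273.0, 365.0], [291.0, 310.0]]
bristle bottom [[245.0, 387.0], [263.0, 335.0], [272.0, 391.0], [289.0, 339.0]]
```

View pics/d2.png

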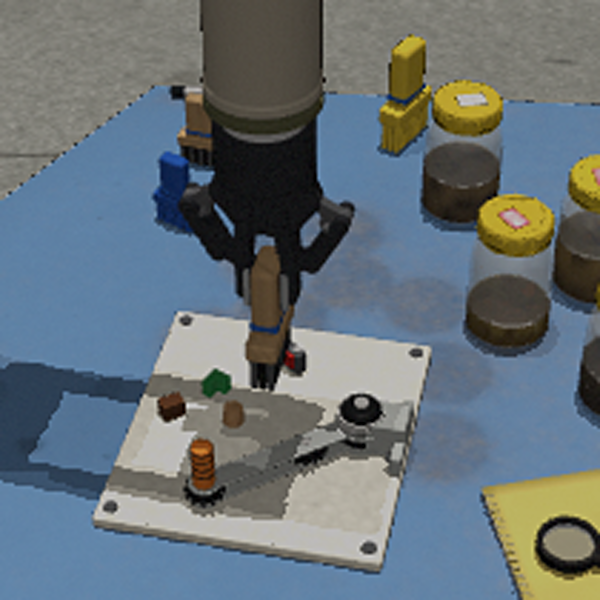

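Request:
{"fn": "servo_tool", "kwargs": {
  "moves": [
    [0, -0.004, 0.02, 0],
    [0, -0.004, 0.04, 0],
    [0, -0.004, 0.05, 0],
    [0, -0.004, 0.054, 0],
    [0, -0.004, 0.056, 0]
  ]
}}

```text
time: 5.4
tool_pos: [571.4, -87.7, 94.2]
tcp_rot: [[0.173, 0.985, 0.0], [0.985, -0.173, 0.0], [0.0, 0.0, -1.0]]
contact_force: [-0.3, 0.4, -1.8]
opening: 21.2
gripper_force: 58.5
```

Request:
{"fn": "servo_tool", "kwargs": {
  "moves": [
    [0, -0.006, 0, 0],
    [0, -0.015, 0, 0],
    [0, -0.026, 0, 0],
    [0, -0.038, 0, 0],
    [0, -0.05, 0, 0]
  ]
}}

```text
time: 6.02
tool_pos: [521.2, -79.0, 94.5]
tcp_rot: [[0.173, 0.985, 0.0], [0.985, -0.173, -0.0], [-0.0, 0.0, -1.0]]
contact_force: [0.4, 0.3, -0.5]
opening: 21.6
gripper_force: 58.5
```

```bash
python3 - <<'E'
from bench import *
import cv2,numpy as np
a=camera("side")['image'];s=observe();print(s['tool_pos'],s['contact_force'],s['opening'])
cv2.imwrite("pics/d3.png",cv2.resize(a[190:340,220:370],(600,600),interpolation=cv2.INTER_CUBIC))
E
```

```text
[519.81522559 -78.69531951  94.05373617] [-1.98370915 -1.32263977  4.10185585] 21.18857690548296
```

View pics/d3.png

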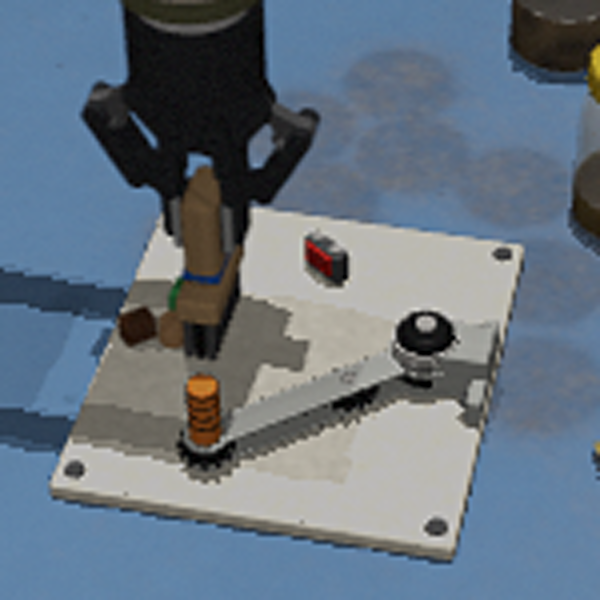

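The side view shows the cork at (172,328), the wood at (140,325) and the green piece at (175,293), all ahead of the brush and inside its width. I'll continue the sweep.

Request:
{"fn": "servo_tool", "kwargs": {
  "moves": [
    [0, -0.008, 0, 0],
    [0, -0.018, 0, 0],
    [0, -0.029, 0, 0],
    [0, -0.04, 0, 0],
    [0, -0.05, 0, 0]
  ]
}}

```text
time: 6.7
tool_pos: [471.9, -70.3, 94.2]
tcp_rot: [[0.173, 0.985, -0.0], [0.985, -0.173, 0.0], [0.0, -0.0, -1.0]]
contact_force: [1.5, 0.1, -1.0]
opening: 21.6
gripper_force: 58.5
```

Request:
{"fn": "servo_tool", "kwargs": {
  "moves": [
    [0, -0.012, 0, 0],
    [0, -0.024, 0, 0],
    [0, -0.036, 0, 0],
    [0, -0.046, 0, 0],
    [0, -0.052, 0, 0]
  ]
}}

```text
time: 7.32
tool_pos: [420.9, -61.4, 94.3]
tcp_rot: [[0.173, 0.985, 0.0], [0.985, -0.173, 0.0], [0.0, 0.0, -1.0]]
contact_force: [0.2, -0.3, -0.9]
opening: 21.4
gripper_force: 58.7
```

```bash
python3 - <<'E'
from bench import *
import cv2,numpy as np
a=camera("side")['image'];s=observe();print(s['tool_pos'],s['contact_force'],s['opening'])
b=camera("top")['image']
cv2.imwrite("pics/d4.png",np.hstack([cv2.resize(i,(400,400),interpolation=cv2.INTER_CUBIC) for i in(a[190:340,190:340],b[250:400,280:430])]))
E
```

```text
[420.53198128 -61.27254992  94.21205069] [ 0.20134919 -0.15320675 -1.26561588] 21.682243733883375
```

View pics/d4.png

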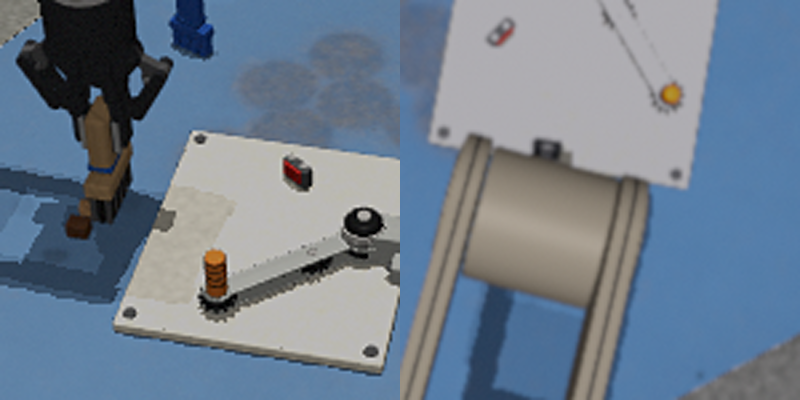

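Request:
{"fn": "servo_tool", "kwargs": {
  "moves": [
    [0, 0, -0.03, 0],
    [0, 0, -0.06, 0],
    [0.03, 0.0165, -0.06, 0],
    [0.075, 0.041, -0.06, 0],
    [0.12, 0.066, -0.06, 0]
  ]
}}

```text
time: 8.05
tool_pos: [508.6, 46.3, 154.6]
tcp_rot: [[0.174, 0.985, 0.001], [0.985, -0.174, -0.0], [0.0, 0.001, -1.0]]
contact_force: [0.5, -1.4, -0.0]
opening: 21.4
gripper_force: 58.8
```

Request:
{"fn": "servo_tool", "kwargs": {
  "moves": [
    [0.045, 0.0245, 0, 0],
    [0.085, 0.0465, 0, 0],
    [0.1175, 0.0643, 0, 0],
    [0.1175, 0.0643, 0.03, 0],
    [0.1175, 0.0643, 0.052, 0]
  ]
}}

```text
time: 8.68
tool_pos: [591.0, 150.5, 100.7]
tcp_rot: [[0.172, 0.985, -0.001], [0.985, -0.172, -0.0], [-0.0, -0.001, -1.0]]
contact_force: [-0.6, -0.6, -0.1]
opening: 21.2
gripper_force: 58.9
```

```bash
python3 - <<'E'
from bench import *
import cv2,numpy as np
a=camera("side")['image'];s=observe();print(s['tool_pos'],s['contact_force'],s['opening'])
b=camera("top")['image']
cv2.imwrite("pics/d5.png",np.hstack([cv2.resize(i,(400,400),interpolation=cv2.INTER_CUBIC) for i in(a[170:320,200:350],b[250:400,250:400])]))
E
```

```text
[588.8629305  149.87284685  97.18348351] [-2.28703881 -0.57160568 -3.97906081] 21.18371201241964
```

View pics/d5.png

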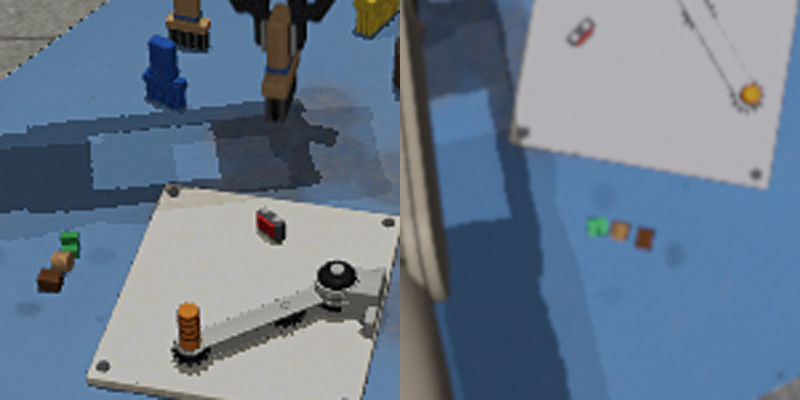

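All three pieces lie on the table in front of the board, at about (598..645,228..238) in the right-hand panel. Next I'll lower the brush.

Request:
{"fn": "servo_tool", "kwargs": {
  "moves": [
    [0, 0, 0.008, 0],
    [0, 0, 0.015, 0],
    [0, 0, 0.019, 0],
    [0, 0, 0.021, 0],
    [0, 0, 0.021, 0]
  ]
}}

```text
time: 9.4
tool_pos: [591.3, 149.8, 82.1]
tcp_rot: [[0.173, 0.985, 0.001], [0.985, -0.173, -0.0], [0.0, 0.001, -1.0]]
contact_force: [-2.4, -1.5, 3.2]
opening: 21.5
gripper_force: 59.2
```

```bash
python3 - <<'E'
from bench import *
from h import *
for i in range(4): a=camera("side")['image'];s=observe();print(s['tool_pos'].round(1),np.round(s['contact_force'],1))
cv2.imwrite("pics/s6.png",a)
E
```

```text
[591.2 149.8  82.1] [-2.1 -1.2  4.4]
[591.2 149.8  82.1] [-2.3 -1.4  4.6]
[591.3 149.8  82.1] [-2.  -0.3  4.6]
[591.3 149.8  82.1] [-2.1 -2.1  5.6]
```

The readings match those at grasp (z 82.1, Fz ≈ 5), so the bristles are on the table. Releasing.

Request:
{"fn": "servo_tool", "kwargs": {
  "moves": [
    [0, 0, 0, 0],
    [0, 0, 0, 0],
    [0, 0, 0, 0],
    [0, 0, 0, 0],
    [0, 0, 0, 0]
  ],
  "hand": 0.06
}}

```text
time: 10.22
tool_pos: [590.9, 149.9, 81.3]
tcp_rot: [[0.173, 0.985, -0.0], [0.985, -0.173, 0.0], [0.0, -0.0, -1.0]]
contact_force: [-0.2, -0.2, 0.6]
opening: 60.1
gripper_force: 0.0
```

Request:
{"fn": "servo_tool", "kwargs": {
  "moves": [
    [0, 0, -0.01, 0],
    [0, 0, -0.03, 0],
    [0, 0, -0.06, 0],
    [0, 0, -0.1, 0],
    [0, 0, -0.13, 0]
  ]
}}

```text
time: 10.85
tool_pos: [591.8, 150.1, 215.5]
tcp_rot: [[0.173, 0.985, 0.004], [0.985, -0.173, 0.001], [0.001, 0.004, -1.0]]
contact_force: [0.9, -0.2, 0.1]
opening: 60.1
gripper_force: 0.0
```

```bash
python3 - <<'E'
from bench import *
from h import *
s=observe();print(s['tool_pos'].round(1),s['opening'],s['qpos'].round(1) if hasattr(s['qpos'],'round') else s['qpos'])
im={"side":camera("side")['image']};cv2.imwrite("pics/s7.png",im["side"])
uv=proj("side",[[591,150,0],[591,150,111]]);print(uv.round(1))
b=np.load("board.npz");R=Rz(b['yaw']);c=b['c']
for r in(-80,-65,-30,0,40,75):
  pass
piv=c+R@[75,0,0]
for th in(220,145):
  a=np.radians(th);print(th,(piv+R@[140*np.cos(a),140*np.sin(a),0]).round(1))
E
```

```text
[591.8 150.1 215.5] 60.138736820671056 [ 9.4  9.7 85.9 -0.  84.1 19.4]
[[304.4 214.6]
 [304.1 181.1]]
220 [ 525.  -187.3   12. ]
145 [547.5 -18.3  12. ]
```

Request:
{"fn": "servo_tool", "kwargs": {
  "moves": [
    [-0.03, -0.0007, 0, 3],
    [-0.08, -0.0017, 0, 9],
    [-0.135, -0.003, 0, 15],
    [-0.19, -0.004, 0, 22],
    [-0.24, -0.0052, 0, 30]
  ]
}}

```text
time: 11.52
tool_pos: [544.1, -87.5, 213.0]
tcp_rot: [[0.646, 0.764, 0.002], [0.764, -0.646, -0.001], [0.001, 0.002, -1.0]]
contact_force: [0.9, -0.3, -0.1]
opening: 60.0
gripper_force: 0.0
```

```bash
python3 - <<'E'
from bench import *
from h import *
for i in range(5): b=camera("top")['image'];a=camera("side")['image']
s=observe();print(s['tool_pos'].round(1))
y=np.degrees(np.arctan2(s['tcp_rot'][1][0],s['tcp_rot'][0][0]));print(y)
plan(s['tool_pos'],y,[(525,-187,120,y),(525,-187,54,y)])
cv2.imwrite("pics/d8.png",np.hstack([cv2.resize(i,(400,400),interpolation=cv2.INTER_CUBIC) for i in(a[150:300,220:370],b[200:350,220:370])]))
E
```

```text
[544.6 -84.5 211.4]
50.15852893086931
[-0.0913, 0.0507, 0.0914, -0.0] rows>= 2.2
[0.0, 0.0, 0.066, -0.0] rows>= 1.1
```

View pics/d8.png

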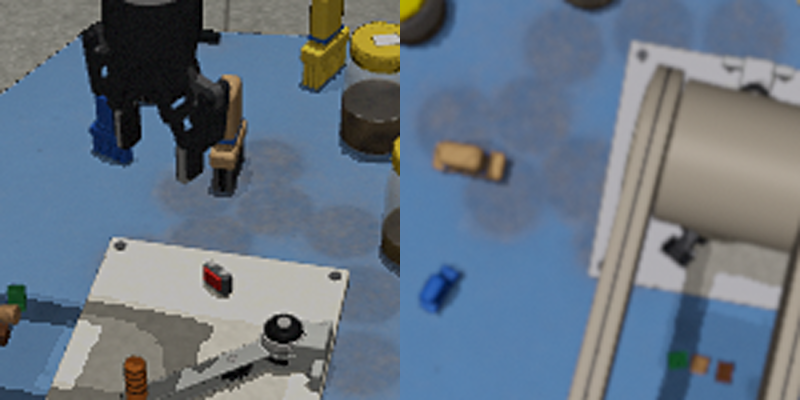

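The brush stands upright at (228,165) in the side panel and (470,160) in the top panel. Now the knob.

Request:
{"fn": "servo_tool", "kwargs": {
  "moves": [
    [-0.03, 0.017, 0.02, 0],
    [-0.065, 0.036, 0.05, 0],
    [-0.0913, 0.0507, 0.075, 0],
    [-0.0913, 0.0507, 0.09, 0],
    [-0.0913, 0.0507, 0.0914, 0]
  ]
}}

```text
time: 12.65
tool_pos: [524.0, -186.9, 118.6]
tcp_rot: [[0.642, 0.767, -0.002], [0.767, -0.642, 0.001], [-0.0, -0.003, -1.0]]
contact_force: [0.2, -0.6, 0.6]
opening: 60.0
gripper_force: 0.0
```

Request:
{"fn": "servo_tool", "kwargs": {
  "moves": [
    [0, 0, 0.015, 0],
    [0, 0, 0.035, 0],
    [0, 0, 0.055, 0],
    [0, 0, 0.063, 0],
    [0, 0, 0.066, 0]
  ]
}}

```text
time: 13.28
tool_pos: [524.1, -187.9, 52.9]
tcp_rot: [[0.642, 0.766, -0.001], [0.766, -0.642, 0.001], [-0.0, -0.001, -1.0]]
contact_force: [0.3, 1.5, -0.2]
opening: 60.2
gripper_force: 0.0
```

Request:
{"fn": "servo_tool", "kwargs": {
  "moves": [
    [0, 0, 0, 0],
    [0, 0, 0, 0],
    [0, 0, 0, 0],
    [0, 0, 0, 0],
    [0, 0, 0, 0]
  ],
  "hand": 0.008,
  "force": 40
}}

```text
time: 13.9
tool_pos: [525.2, -188.6, 54.8]
tcp_rot: [[0.642, 0.766, 0.002], [0.766, -0.642, -0.001], [0.0, 0.002, -1.0]]
contact_force: [0.8, -2.0, 5.3]
opening: 16.7
gripper_force: 39.6
```

```bash
python3 - <<'E'
from bench import *
from h import *
for i in range(3): b=camera("top")['image']
s=observe();p=np.array(s['tool_pos']);print(p.round(1),s['opening'],s['gripper_force'],np.round(s['contact_force'],1))
y=np.degrees(np.arctan2(s['tcp_rot'][1][0],s['tcp_rot'][0][0]))
b=np.load("board.npz");piv=(b['c']+Rz(b['yaw'])@[75,0,0])
d=p-piv;print("r",np.hypot(*d[:2]),"ang",np.degrees(np.arctan2(d[1],d[0]))%360,"yaw",y,"piv",piv)
a0=np.degrees(np.arctan2(d[1],d[0]))%360;r=140
a=np.radians(y);X=np.array([np.cos(a),np.sin(a)]);Y=np.array([np.sin(a),-np.cos(a)])
# per-call blocks: 5 rows of 6 deg each, in tool axes at call start
al=a0;tw=0
for k in range(3):
    a=np.radians(y-30*k);X=np.array([np.cos(a),np.sin(a)]);Y=np.array([np.sin(a),-np.cos(a)])
    n=6 if k<2 else 3.2
    P0=r*np.array([np.cos(np.radians(al)),np.sin(np.radians(al))])
    for j in range(1,6):
        t=np.radians(al-n*j);q=r*np.array([np.cos(t),np.sin(t)])-P0
        print([round(q@X/1e3,4),round(q@Y/1e3,4),0,n*j])
    al-=n*5
print("end",al)
E
```

```text
[ 525.2 -188.5   54.7] 16.665116932693067 39.66040242696181 [ 0.5 -2.   5.5]
r 140.42193096307253 ang 210.38041983944203 yaw 50.034447184410205 piv [ 646.35537204 -117.50290448   12.        ]
[np.float64(0.0056), np.float64(-0.0135), 0, 6]
[np.float64(0.0127), np.float64(-0.0264), 0, 12]
[np.float64(0.021), np.float64(-0.0384), 0, 18]
[np.float64(0.0306), np.float64(-0.0496), 0, 24]
[np.float64(0.0412), np.float64(-0.0596), 0, 30]
[np.float64(0.0056), np.float64(-0.0135), 0, 6]
[np.float64(0.0127), np.float64(-0.0264), 0, 12]
[np.float64(0.021), np.float64(-0.0384), 0, 18]
[np.float64(0.0306), np.float64(-0.0496), 0, 24]
[np.float64(0.0412), np.float64(-0.0596), 0, 30]
[np.float64(0.0028), np.float64(-0.0073), 0, 3.2]
[np.float64(0.0061), np.float64(-0.0144), 0, 6.4]
[np.float64(0.0097), np.float64(-0.0213), 0, 9.600000000000001]
[np.float64(0.0137), np.float64(-0.028), 0, 12.8]
[np.float64(0.0181), np.float64(-0.0345), 0, 16.0]
end 134.38041983944203
```

Knob gripped (opening 16.7 mm, 39.7 N), at the expected radius and angle. Swinging the arm along its arc.

Request:
{"fn": "servo_tool", "kwargs": {
  "moves": [
    [0.0056, -0.0135, 0, 6],
    [0.0127, -0.0264, 0, 12],
    [0.021, -0.0384, 0, 18],
    [0.0306, -0.0496, 0, 24],
    [0.0412, -0.0596, 0, 30]
  ]
}}

```text
time: 14.68
tool_pos: [506.3, -118.2, 54.8]
tcp_rot: [[0.941, 0.339, 0.002], [0.339, -0.941, -0.001], [0.002, 0.002, -1.0]]
contact_force: [6.3, -2.1, 2.1]
opening: 16.8
gripper_force: 39.9
```

Request:
{"fn": "servo_tool", "kwargs": {
  "moves": [
    [0.0056, -0.0135, 0, 6],
    [0.0127, -0.0264, 0, 12],
    [0.021, -0.0384, 0, 18],
    [0.0306, -0.0496, 0, 24],
    [0.0412, -0.0596, 0, 30]
  ]
}}

```text
time: 15.3
tool_pos: [524.5, -48.2, 54.8]
tcp_rot: [[0.984, -0.176, 0.002], [-0.176, -0.984, -0.001], [0.002, 0.001, -1.0]]
contact_force: [2.9, -3.7, 4.6]
opening: 16.7
gripper_force: 40.2
```

Request:
{"fn": "servo_tool", "kwargs": {
  "moves": [
    [0.0028, -0.0073, 0, 3.2],
    [0.0061, -0.0144, 0, 6.4],
    [0.0097, -0.0213, 0, 9.6],
    [0.0137, -0.028, 0, 12.8],
    [0.0181, -0.0345, 0, 16]
  ]
}}

```text
time: 15.92
tool_pos: [547.9, -17.3, 54.7]
tcp_rot: [[0.899, -0.439, 0.001], [-0.439, -0.899, -0.001], [0.001, 0.0, -1.0]]
contact_force: [-1.8, -2.2, 8.9]
opening: 16.6
gripper_force: 40.6
```

```bash
python3 - <<'E'
from bench import *
from h import *
for i in range(3): a=camera("side")['image']
s=observe();p=np.array(s['tool_pos']);print(s['time'],p.round(1),s['opening'],s['gripper_force'],np.round(s['contact_force'],1))
d=p-[646.4,-117.5,0];print("r",np.hypot(*d[:2]),"ang",np.degrees(np.arctan2(d[1],d[0]))%360)
cv2.imwrite("pics/s9.png",a)
m=((a[...,2].astype(int)-a[...,0]>110)&(a[...,1]<170)&(a[...,1]>70))
ys,xs=np.nonzero(m[200:320,220:360]);print("orange px",len(xs),xs.mean()+220 if len(xs) else 0,ys.mean()+200 if len(xs) else 0,proj("side",[[547.5,-18.3,56]]))
rois=dict(side=(290,165,32,48))
E
```

```text
16.075 [547.9 -17.3  54.7] 16.632529233907874 40.64170468831435 [-1.9 -2.   9.3]
r 140.55573509867358 ang 134.5144193132693
orange px 0 0 0 [[283.78563129 240.28959739]]
```

Request:
{"fn": "servo_tool", "kwargs": {
  "moves": [
    [0.0003, -0.0009, 0, 0],
    [0.0006, -0.0019, 0, 0],
    [0.0006, -0.0019, 0, 0],
    [0.0006, -0.0019, 0, 0],
    [0.0006, -0.0019, 0, 0]
  ]
}}

```text
time: 16.7
tool_pos: [548.3, -16.8, 54.7]
tcp_rot: [[0.899, -0.438, -0.001], [-0.438, -0.899, -0.002], [-0.0, 0.002, -1.0]]
contact_force: [-4.9, -5.7, 12.0]
opening: 16.7
gripper_force: 41.0
```

The arm is at its stop: the force rose to about 7.5 N and the tool moved only 0.6 of the 2 mm commanded. Handing in.

```bash
python3 - <<'E'
from bench import *
import numpy as np
s=observe();print(np.round(s['dq'],2),s['gripper_force'],s['opening'])
print(hand_in())
E
```

```text
[-0.04  0.12  0.04  0.02 -0.03  0.02] 40.998936526011676 16.650087884913727
the job is handed in; nothing more can be done
None
```

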